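# Hang and lock the stamp tray on the slotted upright

### The arm

A 6-joint arm with a two-finger parallel gripper is mounted at the origin on the work surface. World frame = base frame: x ahead of the robot, y to its left, z up, the work surface at z = 0. Lengths are in m, angles in rad, forces in N, time in s.
With the tool pointing down it reaches from about 0.3 to 0.825 m from the base axis. Payload 5.4 kg.
Tool frame: the origin (TCP) lies at the very end of the fingers, on their centre line; the grasp point (between the pads) lies 19 mm behind it; z points along the fingers, y is the direction in which the jaws open and shut (so a half turn about z gives the same grasp; the last joint's range is limited). The gripper opens to 92 mm and grips with 3 to 60 N. Pads are 20 mm wide; open, the fingers measure 128 mm over their backs; the gripper's body (75 mm by 189 mm) begins 69 mm behind the grasp point.
Start: joints at [1.086, 0.158, 1.597, -0, 1.386, -0.21], TCP at [0.156, 0.553, 0.215] pointing down, gripper open.
Joint ranges: [-2.91, 2.91], [-0.94, 2.29], [0.18, 2.7], [-1.29, 4.43], [0.17, 2.64], [-3, 3]. Speed limits (rad/s): [2.57, 2.57, 3.14, 3.14, 3.14, 3.14].

### API

Orientations are given as a unit quaternion [x, y, z, w].
In Python, from plant import state, read_camera, get_calibration, close_job, find_in, silhouettes gives the robot as it stands.
- The arm moves only by the shell command python3 -m pendant 'ROWS' [FORCE]. ROWS is a JSON object of lists of equal length, an entry for each row: "linear": the shift along the world's x, y, z in cm, a list of three; "twist": the turn about the world's z in degrees; "grip": the finger opening in cm, from 0 to 9.19. In form: {"linear": [[x, y, z], ...], "twist": [twist, ...], "grip": [grip, ...]}. A call has exactly 5 rows; each row is the pose to reach, as a shift and turn from the pose measured when the call began; what a row does not reach only later rows make up. A row lasts 1/8 s, in which the tool goes at most 62.5 mm and 10.7 degrees, less where a joint would pass 70% of its speed; a pose out of reach is approached as far as the arm can. A call with a gripper value outside its range is refused whole. The fingers move at their own pace and stop on an object; FORCE is the grip in N (left out, the last holds). Time passes only in rows, so rows that repeat a pose let the fingers close, or fill a call up. It gives the time, the measured TCP pose, the force and the opening at its end, in the units of the state.
- state(): the state, without advancing time (a new reading comes with each control period).
- read_camera(name): name is "scene" or "top" or "wrist"; returns (picture, depth): 384x512x3 uint8, blue, green, red; 384x512 float32, m along the optical axis (not along the pixel's ray), 0 where there is no reading.
- get_calibration(name): a dict with "fx", "fy", "cx", "cy" (pixels), "dist" ([k1, k2, p1, p2, k3] as OpenCV has them; the pictures are not rectified), "R" (3x3) and "t" (3): a world point X has camera coordinates R X + t. Camera axes: x right, y down, z forward; pixel columns grow to the right and rows downward; lengths in m; the calibration is good to about 2 mm. A picture is of the moment at which its call begins: read the wrist's pose just before it. get_calibration takes no time and is no camera call; for the wrist camera it gives the pose at the moment of the call.
- close_job(): hands the job in, once; it reports no verdict.
Trained networks look in the newest picture that a camera, given by its name, has taken for a name from the list of things; names that differ only in an ending like _2 or _b are one class to them, and where a whole thing is asked for, a point or a joint stands for the part that bears it (a point fixed in the world has none). Each returns a list of dicts, best first, with "p" (0 to 1); they miss things now and then, are a little off and sometimes report something else, mostly with a low value. They report only what shows in the picture. A call takes as long as a camera call. They do not tell look-alikes from the thing itself.
- find_in(camera, thing): "position" ([x, y, z] in m, in world coordinates, good to about 4 mm: the middle of the surface that is visible of it).
- silhouettes(camera, thing): "pixels" (384x512 bool, what is visible of it).
The state is a dict: "time": time; "joints": joint angles; "joint_velocities": joint speeds; "joint_efforts": joint torques, N m; "ee_pos": TCP position; "ee_rot": TCP orientation; "force": force on the tool from outside, world axes, zero at the start; "ft_torque": the same for the moment, N m; "opening": opening from 0.0 (shut) to 1.0 (fully open).
Only numpy, scipy, OpenCV 4.12 (cv2) and the standard library are available. Lean on these libraries where they do the work, as an engineer would, in place of code of your own. Each camera call takes 0.05 s, during which the arm holds its last target.

### The job

The blue stamp tray stands in the wooden stacking box: lift it out by its top rail, stand it upright on the open table and let go, then take it again by the sides of the tray and put its two hooks into the slots of the white upright. Press it down until it is fully home and both orange catches have sprung out over its lugs, then let go. Leave the caddy, the teapot pencil holder and the two stamps where they are.

Things in the scene. Friction and masses are not known exactly. Their poses are not given: they have to be found in the camera images.
- bracket: Blue stamp tray with back plate and two steel hooks, loose, 160 g. Origin: bottom middle of the plate's REAR face; z up, +x out of the rear (as the hooks point), tray to -x. Plate x -6..0, 100 wide, z 23..75, 60 wide below z 23. Lugs on the lower corners: |y| 30..50, z 0..6; gap above them (z 6..23) for the catches. Stands stably on its flat bottom, z 0. All mm.
- rail (a point): Top middle of the tray's top rail: a bar along the plate's whole 100 mm width, 14 mm thick (bracket x -14..0) and 17 mm high (bracket z 58..75). It can be gripped across its thickness from above, and pressed on.
- tray_mid (a point): Middle of the open tray, at rim height. Tray: 80 mm long (bracket x -86..-6), 56 wide outside (y -28..28), rims 22 high, walls and floor 4 thick. Grip it across its width from above. In the box it cannot be gripped there: dividers and front wall, higher than its rims, stand about 6 mm from it.
- hook_l (a point): Lower tip of the hook at the bracket's y = +38 mm. Each hook is 8 mm wide: a shank at bracket z 48..56 from x 0 to 14, and a tongue hanging from it at x 8..14 down to z 23.
- hook_r (a point): The same tip at the bracket's y = -38 mm.
- upright: White slotted panel on a wooden foot, fixed. Origin: on the table under the middle of the panel's FRONT face; z up, its front faces -x (towards the robot, yaw within 0.25 rad), +x goes into the panel. Panel x 0..6, 140 wide, top at z 158. Foot x -60..70, 150 wide, 20 high. All mm.
- slot_l (a point): Middle of the bottom edge of the slot at the upright's y = +38 mm, front face. Slot 14 mm wide, 41 mm high (z 103..144), right through the panel. To hook: bracket axes parallel to the upright's, bracket origin at y 0, z about 84 mm (81 to 87 lets the tongues in), move along +x until its origin x is about -1 mm (0 = plate touching panel), then down.
- slot_r (a point): The same slot at the upright's y = -38 mm.
- home (a point): Where the bracket's origin comes when locked: 55 mm above the table, upright x 0, y 0 (x may be 0 to -2 mm; it leans forward by up to 0.05 rad in the hooks' play). On the way down, at origin height about 68 to 75 mm, the lugs land on the sloping catches and the tray hangs there; pressing the rail's middle with up to about 12 N pushes the catches back, until the shanks meet the slot bottoms.
- catch_l (a joint): Orange spring catch on the upright at its y = +38 mm, nose standing 6 mm out of the panel's front, sloping on top, its flat underside 62.5 mm above the table. Value in m: 0 = out (at rest, and again when locked over the lug), grows to 0.009 as it is pushed into the panel. Spring about 1.2 N at 0 and 2.4 N at 0.006.
- catch_r (a joint): The same catch at the upright's y = -38 mm.
- box: Small wooden stacking box, fixed, 136 (x) by 126 (y), walls 42 high, floor 7 thick. Origin: centre of its underside on the table, z up. The tray stands on its floor with parallel axes, the tray's origin about 31 mm towards the box's +x. Two inner dividers at y +-38, up to z 42. The tray's top rail stands at z 65 to 82, clear above the walls. All mm.
- caddy: Bright green caddy with clip-on lid, 112 x 156 mm, 112 mm high with its handle, loose; origin centre of its underside. It and the box take either side of the table. Leave alone.
- teapot: White ceramic teapot-shaped pencil holder, about 100 mm across, spout and handle to +-85 mm along x, 80 mm high, with pencils and an orange set square up to about 200 mm; origin centre of its underside. Leave alone.
- stamp_a: Red hard silicone stamp, 40 x 40 x 52 mm, origin centre of its underside. Leave alone.
- stamp_b: Yellow hard silicone stamp, the same size. Leave alone.
Not all that is in view belongs to the job. Leave any purple or red look-alike of the upright alone.

How it is judged:
By the outcome, as a careful person would: the job done as asked, in the order asked, and still so for the second after the job is handed in, with the robot touching nothing.
It also fails if it takes over 72 s, if anything falls off the work surface, if the arm or the gripper's body presses on something with over 40 N, if the wrist force passes 120 N, or if a joint passes its speed limit or range.

## Working session

There is one attempt and no reset: what is moved stays moved. The work goes in short steps, Python scripts to look and compute and a shell command to move; the robot and the scene stay as the last step left them, time stands still between calls to the robot, and variables do not carry over. Pictures are saved under pics/ and viewed, and the job is handed in when it is done.

```bash
ls; mkdir -p pics; python3 - <<'E'
from plant import *
import cv2
s=state();print(s)
for c in("scene","top"):
    im,d=read_camera(c);cv2.imwrite(f"pics/{c}0.png",im)
    k=get_calibration(c);print(c,k)
E
```

```text
pics
{'time': 0.0, 'joints': array([ 1.08591914e+00,  1.59033887e-01,  1.59822168e+00, -5.06037119e-06,
        1.38623168e+00, -2.10063844e-01]), 'joint_velocities': array([-0.00123423,  0.00097402, -0.0011168 , -0.00125744, -0.00053443,
       -0.00166084]), 'joint_efforts': array([ 2.80630429e-04, -3.85588181e+01, -3.22101617e+01,  7.00400141e-02,
        3.81678238e-02, -1.51344634e-04]), 'ee_pos': array([0.15573584, 0.55284932, 0.21363275]), 'ee_rot': array([ 1.36974170e-01,  9.90574167e-01, -8.91527562e-04, -3.20234892e-04]), 'force': array([ 0.196706  , -0.26877404, -0.62238816]), 'ft_torque': array([0.01723747, 0.03059999, 0.00167014]), 'opening': 0.9997139777649933}
scene {'fx': 348.0946654520882, 'fy': 348.0946654520882, 'cx': 249.68428804721236, 'cy': 182.62408160412835, 'dist': array([-0.00335769,  0.        ,  0.        ,  0.        ,  0.        ]), 'R': array([[-0.86256816,  0.50590254, -0.00622783],
       [ 0.35602608,  0.59818963, -0.71792381],
       [-0.35947406, -0.62147549, -0.69609383]]), 't': array([ 0.40786784, -0.15246662,  1.27743276])}
top {'fx': 429.1471774399045, 'fy': 429.1471774399045, 'cx': 262.28424059172835, 'cy': 181.71388514660003, 'dist': array([-0.16157089,  0.        ,  0.        ,  0.        ,  0.        ]), 'R': array([[ 0.02187295, -0.99976015,  0.00110172],
       [-0.98040565, -0.02166527, -0.19579423],
       [ 0.19577114,  0.00320247, -0.98064438]]), 't': array([0.06814891, 0.51060343, 1.20669196])}
```

View pics/scene0.png

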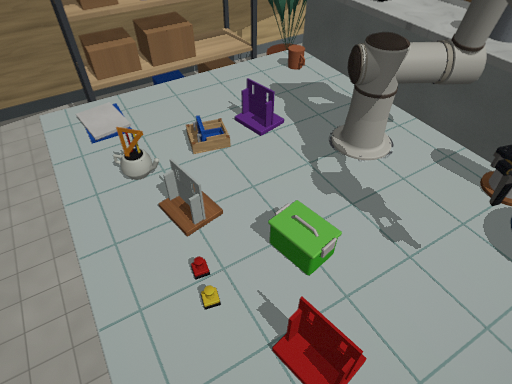

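View pics/top0.png

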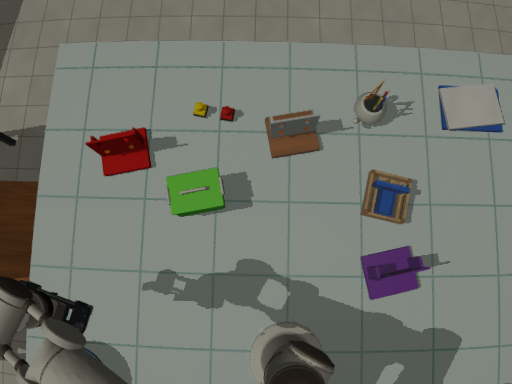

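The scene view shows the blue tray in its wooden box at (208,133), the white upright on a brown foot at (188,200), the purple look-alike at (258,107) and the red one at (318,340). In the top view these are at (386,197), (292,130), (392,270) and (122,150). The blue folder at top (470,108) is the only other blue thing.

```bash
cat > h.py <<'E'
from plant import *
import numpy as np, cv2
def cloud(im,d,k):
    h,w=d.shape
    u,v=np.meshgrid(np.arange(w),np.arange(h))
    K=np.array([[k['fx'],0,k['cx']],[0,k['fy'],k['cy']],[0,0,1]])
    n=cv2.undistortPoints(np.stack([u,v],-1).reshape(-1,1,2).astype(np.float64),K,k['dist']).reshape(h,w,2)
    c=np.dstack([n[...,0]*d,n[...,1]*d,d])
    return (c-k['t'])@k['R']
def proj(X,k):
    K=np.array([[k['fx'],0,k['cx']],[0,k['fy'],k['cy']],[0,0,1]])
    p,_=cv2.projectPoints(np.asarray(X,float).reshape(-1,3),cv2.Rodrigues(k['R'])[0],k['t'],K,k['dist'])
    return p.reshape(-1,2)
def snap(c):
    k=get_calibration(c); im,d=read_camera(c); return im,d,k
E
python3 - <<'E'
from h import *
for c in("top","scene"):
    im,d,k=snap(c);W=cloud(im,d,k);np.savez(f"{c}.npz",im=im,d=d,W=W)
    print(c)
    for t in("bracket","rail","tray_mid","hook_l","hook_r","upright","slot_l","slot_r","catch_l","catch_r","box","teapot","stamp_a","stamp_b","caddy"):
        print(t,[(np.round(r["position"],3).tolist(),round(r["p"],2)) for r in find_in(c,t)[:3]])
E
```

```text
top
bracket [([0.486, -0.29, 0.021], 0.63)]
rail [([0.484, -0.292, 0.016], 0.73)]
tray_mid [([0.492, -0.292, 0.021], 0.72), ([0.654, -0.01, 0.021], 0.51)]
hook_l [([0.482, -0.294, 0.02], 0.83)]
hook_r [([0.482, -0.294, 0.02], 0.83)]
upright [([0.254, -0.301, 0.018], 0.85), ([0.661, -0.012, 0.023], 0.78), ([0.591, 0.5, 0.025], 0.64)]
slot_l [([0.595, 0.5, 0.019], 0.81), ([0.665, -0.008, 0.019], 0.72), ([0.254, -0.298, 0.02], 0.6)]
slot_r [([0.595, 0.5, 0.019], 0.81), ([0.665, -0.008, 0.019], 0.72), ([0.254, -0.298, 0.02], 0.6)]
catch_l []
catch_r []
box [([0.472, -0.294, 0.034], 0.7)]
teapot [([0.739, -0.246, 0.078], 0.96), ([0.722, 0.191, 0.022], 0.67), ([0.655, -0.01, 0.022], 0.16)]
stamp_a [([0.74, 0.279, 0.023], 0.7), ([0.723, 0.196, 0.022], 0.58)]
stamp_b [([0.74, 0.279, 0.023], 0.7), ([0.723, 0.196, 0.022], 0.58)]
caddy [([0.464, 0.268, 0.099], 0.79)]
scene
bracket [([0.499, -0.308, 0.04], 0.55)]
rail [([0.5, -0.304, 0.042], 0.61)]
tray_mid [([0.496, -0.302, 0.035], 0.88)]
hook_l [([0.495, -0.304, 0.037], 0.61)]
hook_r [([0.495, -0.304, 0.037], 0.61)]
upright [([0.682, 0.009, 0.024], 0.64), ([0.262, -0.292, 0.049], 0.59), ([0.614, 0.516, 0.038], 0.58)]
slot_l [([0.26, -0.288, 0.054], 0.94), ([0.617, 0.516, 0.037], 0.82), ([0.684, 0.011, 0.026], 0.61)]
slot_r [([0.26, -0.288, 0.054], 0.94), ([0.617, 0.516, 0.037], 0.82), ([0.684, 0.011, 0.026], 0.61)]
catch_l []
catch_r []
box [([0.49, -0.249, 0.031], 0.82)]
teapot [([0.753, -0.223, 0.08], 0.63), ([0.49, 0.289, 0.1], 0.63)]
stamp_a [([0.749, 0.289, 0.021], 0.84), ([0.74, 0.205, 0.02], 0.61)]
stamp_b [([0.749, 0.289, 0.021], 0.84), ([0.74, 0.205, 0.02], 0.61)]
caddy [([0.492, 0.292, 0.098], 0.84)]
```

```bash
python3 - <<'E'
import cv2
a=cv2.imread("pics/top0.png");b=cv2.imread("pics/scene0.png")
x=cv2.resize(a[90:240,250:430],None,fx=2.2,fy=2.2,interpolation=2)
y=cv2.resize(b[100:240,110:290],None,fx=2.2,fy=2.2,interpolation=2)
h=min(x.shape[0],y.shape[0]);cv2.imwrite("pics/crop0.png",cv2.hconcat([x[:h],y[:h]]))
E
```

```text
(no output)
```

View pics/crop0.png

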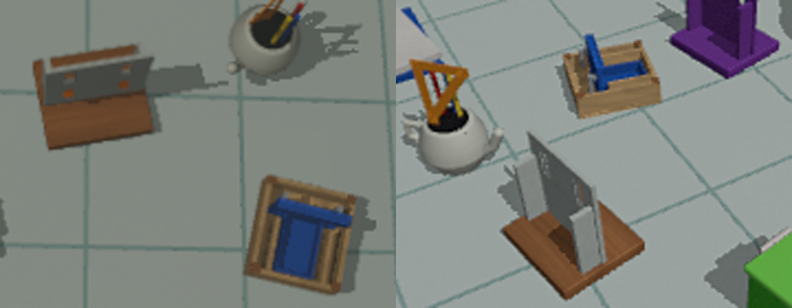

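The crop confirms the choice: the blue tray sits in the wooden box with its rail on the far side, and the white panel stands on a brown foot. Now their poses.

```bash
python3 - <<'E'
import numpy as np,cv2
for c in("top","scene"):
    z=np.load(c+".npz");im,W,d=z['im'].astype(int),z['W'],z['d']
    b,g,r=im[...,0],im[...,1],im[...,2]
    blue=(b>1.6*r)&(b-g>25)&(d>0)&(abs(W[...,0]-.48)<.12)&(abs(W[...,1]+.29)<.12)
    P=W[blue];print(c,"blue",len(P),np.percentile(P[:,2],[0,5,50,95,100]).round(3))
    T=P[P[:,2]>.072];
    print(" railtop",len(T),T.mean(0).round(4), cv2.minAreaRect((T[:,:2]*1000).astype(np.float32)))
    # box rim
    m=(abs(W[...,0]-.48)<.13)&(abs(W[...,1]+.29)<.13)&(abs(W[...,2]-.042)<.006)&~blue&(d>0)
    print(" boxrim",cv2.minAreaRect((W[m][:,:2]*1000).astype(np.float32)))
    m=(abs(W[...,0]-.68)<.13)&(abs(W[...,1])<.13)&(abs(W[...,2]-.020)<.006)&(d>0)&(r>b+25)
    print(" foot",m.sum(),W[m].mean(0).round(3),cv2.minAreaRect((W[m][:,:2]*1000).astype(np.float32)))
    m=(abs(W[...,0]-.7)<.15)&(abs(W[...,1])<.11)&(W[...,2]>.145)&(d>0)
    print(" paneltop",m.sum(),W[m].mean(0).round(3),cv2.minAreaRect((W[m][:,:2]*1000).astype(np.float32)))
    m=(abs(W[...,0]-.7)<.12)&(abs(W[...,1])<.08)&(W[...,2]>.06)&(d>0)
    Q=W[m]; print(" panel",len(Q),Q[:,2].max()); 
    if len(Q)>20:
        x=Q[:,:2];mu=np.median(x,0); 
        l=cv2.fitLine((x*1000).astype(np.float32),cv2.DIST_HUBER,0,.01,.01).ravel();print("  line",l)
E
```

```text
top blue 714 [0.005 0.008 0.015 0.084 0.088]
 railtop 190 [ 0.4983 -0.2972  0.0817] ((499.7630920410156, -297.71514892578125), (100.74832153320312, 16.334861755371094), 76.47673034667969)
 boxrim ((476.9735412597656, -294.6542053222656), (129.03866577148438, 139.44235229492188), 77.63277435302734)
 foot 1098 [ 0.652 -0.009  0.02 ] ((670.3270263671875, -7.422691345214844), (129.6376495361328, 148.8428955078125), 11.703566551208496)
 paneltop 174 [ 0.668 -0.007  0.156] ((668.4036254882812, -8.2196044921875), (8.153581619262695, 137.06192016601562), 10.168926239013672)
 panel 643 0.1636086941491672
  line [ 1.8278885e-01 -9.8315221e-01  6.6677203e+02 -5.7770391e+00]
scene blue 240 [0.006 0.01  0.028 0.083 0.084]
 railtop 74 [ 0.5037 -0.2916  0.0807] ((502.07684326171875, -295.81573486328125), (102.757080078125, 13.904850006103516), 77.0155258178711)
 boxrim ((479.3758850097656, -295.0458679199219), (131.85716247558594, 137.1616973876953), 78.29051208496094)
 foot 1057 [0.685 0.009 0.019] ((673.2421875, -5.770477294921875), (129.89630126953125, 149.32843017578125), 10.938860893249512)
 paneltop 173 [ 0.671 -0.004  0.154] ((671.8528442382812, -8.908065795898438), (8.33868408203125, 141.56317138671875), 11.538298606872559)
 panel 995 0.15956026113992314
  line [ 1.9717598e-01 -9.8036814e-01  6.7431470e+02 -6.6805773e+00]
```

```bash
python3 -m pendant '{"linear": [[1.5,-5.5,1],[4,-11,2],[6.5,-16.5,3],[9,-22,3.5],[11.5,-27.5,3.5]], "twist": [-6,-12,-18,-24,-30], "grip": [9.19,9.19,9.19,9.19,9.19]}' 25
python3 -m pendant '{"linear": [[2,-5.5,0],[4,-11,0],[6.5,-16.5,0],[9,-22,0],[11.5,-27.5,0]], "twist": [-6,-12,-18,-24,-30], "grip": [8,7,6,6,6]}'
```

```text
time: 2.33
ee_pos: [0.2717, 0.277, 0.2504]
ee_rot: [0.39, 0.921, 0.001, 0.001]
force: [0.6, -0.3, 0.4]
opening: 0.998
time: 2.95
ee_pos: [0.3874, -0.0001, 0.2508]
ee_rot: [0.617, 0.787, 0.001, 0.002]
force: [0.0, 1.0, 0.6]
opening: 0.65
```

```bash
python3 -m pendant '{"linear": [[2,-5.5,0],[4,-11,0],[6,-16.5,0],[8,-22,0],[9.5,-27.5,0]], "twist": [-6,-12,-18,-24,-27], "grip": [6,6,6,6,6]}'
python3 -m pendant '{"linear": [[1,-2,0],[1,-2,0],[1,-2,0],[1,-2,0],[1,-2,0]], "twist": [0,0,0,0,0], "grip": [6,6,6,6,6]}'
python3 - <<'E'
from h import *
im,d,k=snap("wrist");cv2.imwrite("pics/w1.png",im);np.savez("w1.npz",im=im,d=d,W=cloud(im,d,k));s=state()
print(s['ee_pos'],s['joints'],k['R'],-k['R'].T@k['t'])
for t in("rail","tray_mid"):print(t,find_in("wrist",t))
E
```

```text
time: 3.58
ee_pos: [0.4829, -0.2772, 0.2507]
ee_rot: [0.784, 0.621, 0.001, 0.002]
force: [0.9, 0.3, -0.0]
opening: 0.654
time: 4.2
ee_pos: [0.4929, -0.2964, 0.2511]
ee_rot: [0.784, 0.621, 0.001, 0.002]
force: [0.3, 0.1, 0.0]
opening: 0.655
[ 0.49286129 -0.29649679  0.25103412] [-7.52068479e-01  1.32281698e-01  1.55400942e+00  8.55877116e-04
  1.45073229e+00 -5.21375006e-01] [[ 0.97320984 -0.22987886  0.00428035]
 [-0.22385427 -0.94312819  0.24576103]
 [-0.05245835 -0.24013523 -0.969321  ]] [ 0.50702562 -0.22931114  0.42027397]
rail [{'position': [0.4765, -0.2909, 0.0228], 'p': 0.59}]
tray_mid [{'position': [0.4767, -0.2879, 0.0239], 'p': 0.88}]
```

View pics/w1.png

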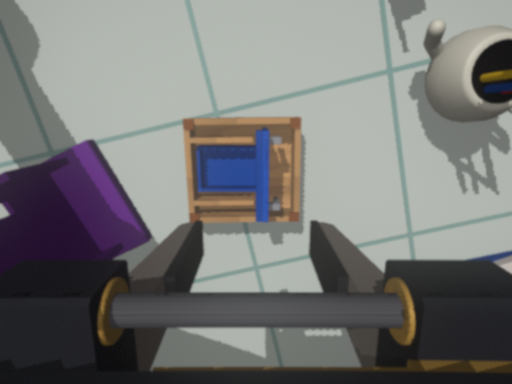

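The wrist view shows the box at (242,168), with the blue rail running from (262,128) to (263,221) and the hooks to its right at (277,141) and (276,205).

```bash
python3 - <<'E'
import numpy as np,cv2
z=np.load("w1.npz");im,W,d=z['im'].astype(int),z['W'],z['d']
b,g,r=im[...,0],im[...,1],im[...,2]
blue=(b>1.6*r)&(b-g>25)&(d>0)&(abs(W[...,0]-.48)<.12)&(abs(W[...,1]+.29)<.12)
P=W[blue];print(len(P),np.percentile(P[:,2],[0,5,50,95,100]).round(4))
T=P[P[:,2]>.074];print(T.mean(0).round(4),cv2.minAreaRect((T[:,:2]*1000).astype(np.float32)))
T=P[P[:,2]<.05];print(cv2.minAreaRect((T[:,:2]*1000).astype(np.float32)))
m=(abs(W[...,0]-.48)<.12)&(abs(W[...,1]+.29)<.12)&(abs(W[...,2]-.042)<.005)&~blue&(d>0)
print(" boxrim",cv2.minAreaRect((W[m][:,:2]*1000).astype(np.float32)))
E
```

```text
3821 [0.0049 0.0092 0.0131 0.082  0.0836]
[ 0.4991 -0.2947  0.0812] ((498.4683837890625, -297.463134765625), (99.51493072509766, 13.902240753173828), 76.66452026367188)
((461.84149169921875, -303.6776123046875), (84.74641418457031, 89.40790557861328), 76.56562805175781)
 boxrim ((477.271240234375, -293.7307434082031), (126.38052368164062, 137.50624084472656), 77.58175659179688)
```

```bash
python3 -m pendant '{"linear": [[0.7,0,-5],[0.7,0,-10],[0.7,0,-14],[0.7,0,-17],[0.7,0,-19.6]], "twist": [0,0,0,0,0], "grip": [6,6,5,5,5]}'
python3 -m pendant '{"linear": [[0,0,0],[0,0,0],[0,0,0],[0,0,0],[0,0,0]], "twist": [0,0,0,0,0], "grip": [4,2.5,1,0.5,0.5]}' 30
python3 - <<'E'
from h import *
im,d,k=snap("wrist");cv2.imwrite("pics/w2.png",im);print(state()['ee_pos'],state()['opening']*92)
E
```

```text
time: 4.97
ee_pos: [0.4995, -0.2964, 0.0536]
ee_rot: [0.784, 0.621, 0.001, 0.002]
force: [1.5, -0.1, -0.1]
opening: 0.546
time: 5.6
ee_pos: [0.5002, -0.297, 0.0549]
ee_rot: [0.784, 0.621, 0.001, 0.003]
force: [-0.2, 0.3, 5.6]
opening: 0.154
[ 0.50017824 -0.29695302  0.05487426] 13.590034467948268
```

View pics/w2.png

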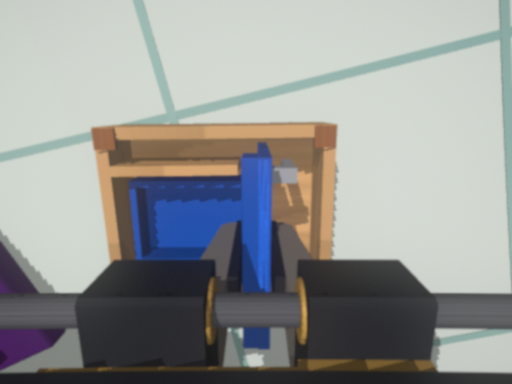

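The fingers hold the rail at (256,230), and the opening of 13.6 mm matches its 14 mm. Lift it.

```bash
python3 -m pendant '{"linear": [[0,0,0.5],[0,0,1.5],[0,0,3],[0,0,5],[0,0,7]], "twist": [0,0,0,0,0], "grip": [0.5,0.5,0.5,0.5,0.5]}' 30
python3 -m pendant '{"linear": [[0,0,1.5],[0,0,3],[0,0,4],[0,0,4],[0,0,4]], "twist": [0,0,0,0,0], "grip": [0.5,0.5,0.5,0.5,0.5]}'
python3 - <<'E'
from h import *
im,d,k=snap("wrist");cv2.imwrite("pics/w3.png",im);print(state()['ee_pos'],state()['force'],state()['opening']*92)
im,d,k=snap("scene");cv2.imwrite("pics/s3.png",cv2.resize(im[80:240,80:340],None,fx=3,fy=3))
E
```

```text
time: 6.28
ee_pos: [0.5003, -0.297, 0.1263]
ee_rot: [0.784, 0.621, 0.001, 0.003]
force: [-0.1, 0.0, -1.3]
opening: 0.151
time: 6.9
ee_pos: [0.4999, -0.2967, 0.1656]
ee_rot: [0.784, 0.621, 0.001, 0.002]
force: [0.1, 0.4, -2.5]
opening: 0.151
[ 0.49982966 -0.29666989  0.16543855] [-0.28404628  0.32194643 -1.0553221 ] 13.79660076180835
```

View pics/s3.png

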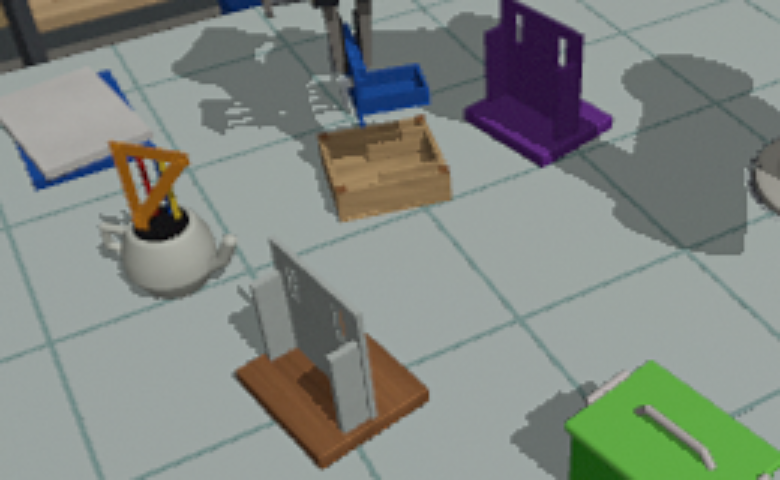

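The tray hangs level, clear of the empty box. Carry it to the open table in front of the upright, turning it +24° as it goes.

```bash
python3 -m pendant '{"linear": [[-0.5,3,0],[-1,8,0],[-2,13,0],[-3,18,0],[-3.5,22.5,0]], "twist": [3,9,15,20,24.3], "grip": [0.5,0.5,0.5,0.5,0.5]}'
python3 -m pendant '{"linear": [[0,1.5,-1],[0,2,-4],[0,2,-7],[0,2,-9],[0,2,-10]], "twist": [0,0,0,0,0], "grip": [0.5,0.5,0.5,0.5,0.5]}'
python3 - <<'E'
from h import *
im,d,k=snap("scene");cv2.imwrite("pics/s4.png",cv2.resize(im[80:280,80:340],None,fx=3,fy=3));print(state()['ee_pos'],state()['ee_rot'])
E
```

```text
time: 7.62
ee_pos: [0.4639, -0.0699, 0.1649]
ee_rot: [0.635, 0.773, 0.001, 0.001]
force: [0.5, 0.1, -1.4]
opening: 0.152
time: 8.25
ee_pos: [0.463, -0.0501, 0.063]
ee_rot: [0.635, 0.772, 0.001, 0.0]
force: [0.8, -0.3, -2.3]
opening: 0.15
[ 0.4626065  -0.04996245  0.06250208] [ 6.35174498e-01  7.72368537e-01  3.99042689e-04 -2.02783193e-04]
```

View pics/s4.png

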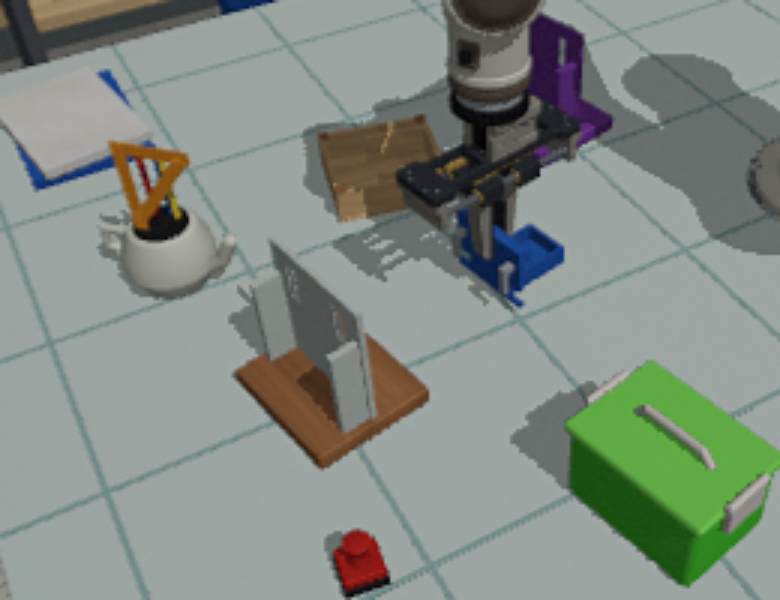

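The tray is over open table at (510,265). About 14 mm remain, so lower it slowly.

```bash
python3 -m pendant '{"linear": [[0,0,-0.5],[0,0,-0.9],[0,0,-1.1],[0,0,-1.3],[0,0,-1.4]], "twist": [0,0,0,0,0], "grip": [0.5,0.5,0.5,0.5,0.5]}' 20
```

```text
time: 8.93
ee_pos: [0.4628, -0.05, 0.0486]
ee_rot: [0.635, 0.772, 0.0, -0.0]
force: [0.3, 0.2, -1.0]
opening: 0.15
```

```bash
python3 -m pendant '{"linear": [[0,0,-0.1],[0,0,-0.15],[0,0,-0.2],[0,0,-0.2],[0,0,-0.2]], "twist": [0,0,0,0,0], "grip": [0.5,0.5,0.5,0.5,0.5]}' 10
```

```text
time: 9.55
ee_pos: [0.4632, -0.0498, 0.0478]
ee_rot: [0.635, 0.772, 0.001, -0.0]
force: [-3.5, 3.3, 10.0]
opening: 0.152
```

Contact with 10 N upward force. Release and rise.

```bash
python3 -m pendant '{"linear": [[0,0,0.1],[0,0,0.1],[0,0,0.1],[0,0,0.1],[0,0,0.1]], "twist": [0,0,0,0,0], "grip": [2,3,4,5,5]}' 10
python3 -m pendant '{"linear": [[0,0,3],[-1,0,8],[-2,0,13],[-3,0,17],[-4,0,20]], "twist": [0,0,0,0,0], "grip": [5,5,5,7,9]}' 10
python3 - <<'E'
from h import *
im,d,k=snap("wrist");cv2.imwrite("pics/w5.png",im);np.savez("w5.npz",im=im,d=d,W=cloud(im,d,k));print(state()['ee_pos'])
im,d,k=snap("top");cv2.imwrite("pics/t5.png",im);np.savez("t5.npz",im=im,d=d,W=cloud(im,d,k))
im,d,k=snap("scene");cv2.imwrite("pics/s5.png",im);np.savez("s5.npz",im=im,d=d,W=cloud(im,d,k))
for n in "wts":
    z=np.load(n+"5.npz");im,W,d=z['im'].astype(int),z['W'],z['d']
    b,g,r=im[...,0],im[...,1],im[...,2]
    blue=(b>1.6*r)&(b-g>25)&(d>0)&(abs(W[...,0]-.45)<.12)&(abs(W[...,1]+.05)<.12)
    P=W[blue];print(n,len(P),np.percentile(P[:,2],[0,5,50,95,100]).round(4))
    T=P[P[:,2]>.070];print(T.mean(0).round(4),cv2.minAreaRect((T[:,:2]*1000).astype(np.float32)))
    T=P[abs(P[:,2]-.021)<.003];print("rims",cv2.minAreaRect((T[:,:2]*1000).astype(np.float32)))
E
```

```text
time: 10.18
ee_pos: [0.4631, -0.0498, 0.0487]
ee_rot: [0.635, 0.772, 0.001, -0.0]
force: [-0.3, -0.5, -0.1]
opening: 0.543
time: 10.8
ee_pos: [0.4231, -0.05, 0.2508]
ee_rot: [0.635, 0.772, 0.001, 0.001]
force: [0.6, 0.1, -0.4]
opening: 0.743
[ 0.42412749 -0.05058919  0.25455462]
w 3855 [-0.0019  0.0022  0.007   0.0748  0.0766]
[ 0.461  -0.05    0.0741] ((461.282958984375, -51.2645149230957), (14.111546516418457, 99.29688262939453), 10.856844902038574)
rims ((421.55572509765625, -58.372352600097656), (75.20915985107422, 55.804569244384766), 10.776934623718262)
t 349 [-2.400e-03  5.000e-04  5.500e-03  7.620e-02  5.905e-01]
[ 0.4522 -0.0409  0.1162] ((414.0950927734375, -13.588996887207031), (17.066043853759766, 132.1436767578125), 53.97983932495117)
rims ((407.343505859375, -39.401126861572266), (68.76824951171875, 28.112083435058594), 35.102073669433594)
s 551 [-0.0026  0.0029  0.03    0.0752  0.0784]
[ 0.4646 -0.0483  0.074 ] ((464.12982177734375, -51.508670806884766), (16.076923370361328, 98.97957611083984), 12.114327430725098)
rims ((426.63238525390625, -50.406402587890625), (92.18058776855469, 71.04771423339844), 16.41620635986328)
```

View pics/w5.png

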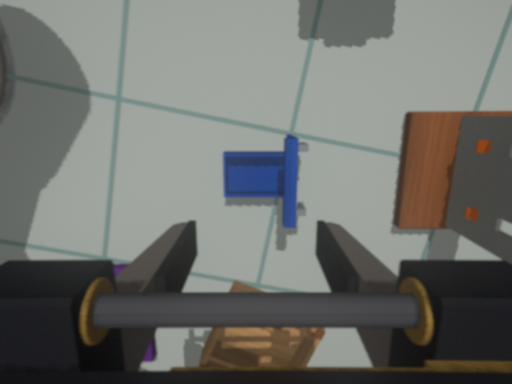

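View pics/s5.png

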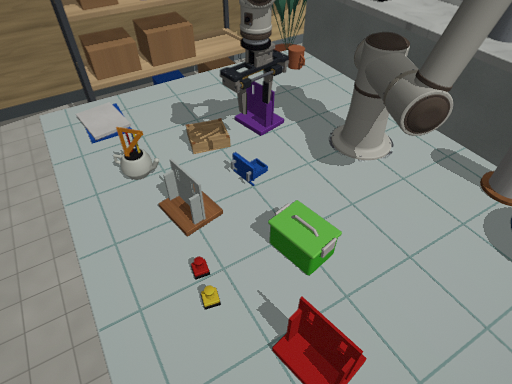

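The tray stands upright and free on the table (wrist view: tray (255,173), rail at (290,182); scene view (250,168)). Next, turn the jaws across the tray's width and measure tray and upright together.

```bash
python3 -m pendant '{"linear": [[1,0,1],[2,0,2],[3,0,3],[4,0,3],[5,0,3]], "twist": [10,20,30,40,50], "grip": [9,9,9,9,9]}'
python3 -m pendant '{"linear": [[2,0.5,0],[3,1,0],[4,1,0],[5,1,0],[5,1,0]], "twist": [10,20,30,40,40], "grip": [9,9,9,9,9]}'
python3 - <<'E'
from h import *
print(state()['joints'])
im,d,k=snap("wrist");cv2.imwrite("pics/w6.png",im);np.savez("w6.npz",im=im,d=d,W=cloud(im,d,k));print(state()['ee_pos'],state()['ee_rot'],-k['R'].T@k['t'])
E
```

```text
time: 11.58
ee_pos: [0.4738, -0.0499, 0.2775]
ee_rot: [0.246, 0.969, 0.002, -0.001]
force: [0.7, -0.4, -0.3]
opening: 0.98
time: 12.2
ee_pos: [0.5235, -0.0396, 0.2751]
ee_rot: [-0.099, 0.995, 0.002, -0.003]
force: [-0.7, -0.6, 0.3]
opening: 0.975
[-3.07304633e-01 -1.90335595e-03  1.64780341e+00  2.08434987e-03
  1.50313890e+00 -2.07666113e+00]
[ 0.52322331 -0.03967302  0.27552281] [-0.09826795  0.99515324  0.00232235 -0.00283588] [ 0.4567465  -0.05378392  0.44477266]
```

View pics/w6.png

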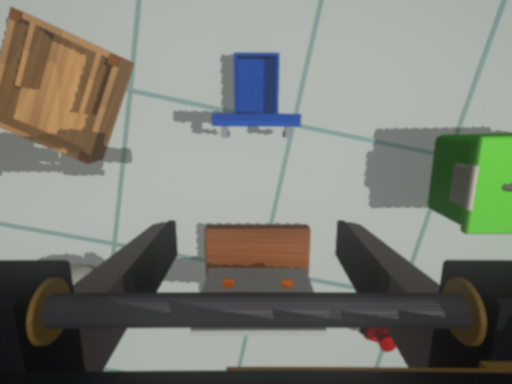

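Both are in one picture: the tray rail runs from (212,120) to (300,120), the upright's foot is at (257,245), and the two orange catches are at (228,283) and (287,283).

```bash
python3 - <<'E'
import numpy as np,cv2
z=np.load("w6.npz");im,W,d=z['im'].astype(int),z['W'],z['d']
b,g,r=im[...,0],im[...,1],im[...,2]
ok=d>0
blue=(b>1.6*r)&(b-g>25)&ok&(abs(W[...,0]-.45)<.12)&(abs(W[...,1]+.05)<.12)
P=W[blue]
T=P[P[:,2]>.068];print("rail",T.mean(0).round(4),cv2.minAreaRect((T[:,:2]*1000).astype(np.float32)))
l=cv2.fitLine((T[:,:2]*1000).astype(np.float32),cv2.DIST_HUBER,0,.01,.01).ravel();print("line yaw",np.degrees(np.arctan(-l[0]/l[1])))
T=P[abs(P[:,2]-.0215)<.003];print("rims",cv2.minAreaRect((T[:,:2]*1000).astype(np.float32)))
reg=ok&(abs(W[...,0]-.65)<.15)&(abs(W[...,1])<.13)
o=reg&(r>180)&(b<90)&(g>60)&(W[...,2]>.05)
n,lab,st,ce=cv2.connectedComponentsWithStats(o.astype(np.uint8))
for i in range(1,n):
    if st[i,4]>8:print("orange",st[i],W[lab==i].mean(0).round(4),W[lab==i].min(0).round(4),W[lab==i].max(0).round(4))
gray=reg&(abs(r-b)<25)&(W[...,2]>.03)&(W[...,2]<.14);Q=W[gray];print("gray",len(Q),Q.min(0),Q.max(0))
# plane fit of panel front (vertical) ransac-ish
v,u=np.where(gray);print(u.min(),u.max(),v.min(),v.max())
A=np.c_[Q[:,1],np.ones(len(Q))];w=np.ones(len(Q))
for _ in range(30):
    c=np.linalg.lstsq(A*w[:,None],Q[:,0]*w,rcond=None)[0];e=Q[:,0]-A@c;w=1/(1+(e/.002)**2)
print("panel x=%.4f + %.4f y -> yaw %.2f"%(c[1],c[0],np.degrees(np.arctan(-c[0]))),"resid",np.median(abs(e)))
zz=(abs(e)<.006)
for lo in np.arange(.03,.15,.02):
    m=zz&(Q[:,2]>lo)&(Q[:,2]<lo+.02);print(lo,m.sum(),np.median(e[m]).round(4) if m.sum() else 0, Q[m,1].min() if m.sum() else 0,Q[m,1].max() if m.sum() else 0)
f=reg&(r>b+20)&(abs(W[...,2]-.02)<.006);F=W[f];print("foot",len(F),cv2.minAreaRect((F[:,:2]*1000).astype(np.float32)))
for m in np.unique(np.where(f)[0])[::5]:
    us=np.where(f[m])[0];a,bb=W[m,us[0]],W[m,us[-1]];print(m,us[0],us[-1],a.round(4),bb.round(4))
E
```

```text
rail [ 0.462  -0.0509  0.0743] ((462.5298156738281, -51.010498046875), (13.061774253845215, 97.97196960449219), 11.215434074401855)
line yaw 10.583983
rims ((420.02423095703125, -59.12234878540039), (71.45458984375, 54.850799560546875), 10.822060585021973)
gray 1920 [ 0.65227979 -0.0772253   0.0300777 ] [0.7151414  0.06404917 0.12118625]
200 315 271 336
panel x=0.6649 + -0.1962 y -> yaw 11.10 resid 0.0002749377686234178
0.03 692 0.0 -0.07719577628788975 0.060984188676853894
0.05 630 -0.0 -0.07722530465830077 0.061233386035758015
0.07 584 -0.0 -0.07716007991237966 0.061208895694000356
0.09000000000000001 0 0 0 0
0.11000000000000001 0 0 0 0
0.13 0 0 0 0
foot 4259 ((640.1394653320312, -12.957382202148438), (67.86748504638672, 150.17938232421875), 10.817353248596191)
227 206 307 [ 0.6217 -0.0905  0.0141] [0.5937 0.0494 0.0152]
232 205 310 [ 0.6268 -0.0901  0.0206] [0.5992 0.0546 0.018 ]
237 205 310 [ 0.6347 -0.089   0.0192] [0.6065 0.0563 0.0181]
242 205 309 [ 0.6419 -0.0878  0.0197] [0.6134 0.0562 0.0199]
247 205 309 [ 0.6495 -0.0866  0.0196] [0.6212 0.0582 0.0189]
252 205 309 [ 0.6581 -0.0856  0.0171] [0.6291 0.0603 0.0177]
257 205 309 [ 0.6658 -0.0843  0.0171] [0.636  0.0617 0.0193]
262 206 309 [ 0.6729 -0.0816  0.0176] [0.6446 0.0642 0.0168]
267 206 308 [ 0.6802 -0.0803  0.0184] [0.6519 0.0642 0.0182]
272 308 308 [0.6596 0.0661 0.0182] [0.6596 0.0661 0.0182]
```

Measured:
- **Upright:** origin (0.6665, -0.0080), yaw 11.1°. The panel plane fits to 0.3 mm and the foot's middle agrees.
- **Tray:** rail middle (0.4625, -0.0508), yaw about 10.9°.

Grip the tray's sides at bracket x ≈ -50 mm.

```bash
python3 -m pendant '{"linear": [[-3,-0.5,-2],[-7,-1.3,-7],[-10.3,-1.97,-12],[-10.3,-1.97,-16],[-10.3,-1.97,-17]], "twist": [0,0,0,0,0], "grip": [9,9,9,9,9]}'
python3 - <<'E'
from h import *
print(state()['ee_pos'],state()['ee_rot'],state()['opening']*92)
im,d,k=snap("wrist");cv2.imwrite("pics/w7.png",im)
E
```

```text
time: 12.88
ee_pos: [0.4176, -0.0583, 0.1027]
ee_rot: [-0.097, 0.995, 0.004, -0.005]
force: [-0.6, -0.5, 1.5]
opening: 0.981
[ 0.4175589  -0.05833834  0.10270471] [-0.09689827  0.99527286  0.00378419 -0.00532286] 90.25349978170416
```

View pics/w7.png

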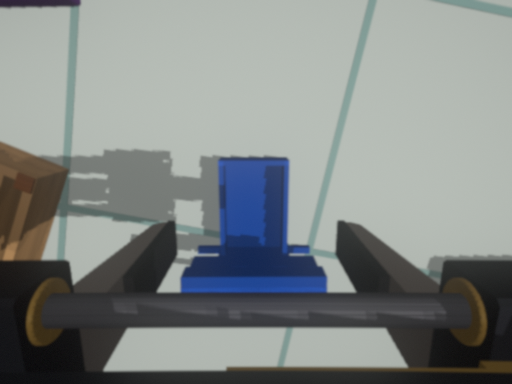

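The tray at (254,205) is centred between the open fingers. Go down.

```bash
python3 -m pendant '{"linear": [[0.2,0,-3],[0.3,0,-6],[0.3,0,-8.5],[0.3,0,-9.5],[0.3,0,-9.8]], "twist": [0,0,0,0,0], "grip": [9,9,9,9,9]}'
python3 -m pendant '{"linear": [[0,0,0],[0,0,0],[0,0,0],[0,0,0],[0,0,0]], "twist": [0,0,0,0,0], "grip": [9,8,7,6.5,6.2]}' 30
```

```text
time: 13.55
ee_pos: [0.4226, -0.059, 0.0061]
ee_rot: [-0.097, 0.995, 0.003, -0.004]
force: [-0.3, -0.8, 0.3]
opening: 0.981
time: 14.18
ee_pos: [0.4226, -0.0591, 0.0062]
ee_rot: [-0.097, 0.995, 0.003, -0.004]
force: [0.1, -0.5, 0.4]
opening: 0.673
```

```bash
python3 -m pendant '{"linear": [[0,0,-0.3],[0,0,-0.3],[0,0,-0.3],[0,0,-0.3],[0,0,-0.3]], "twist": [0,0,0,0,0], "grip": [6.2,6,5,4.5,4.5]}' 40
python3 -m pendant '{"linear": [[0,0,0],[0,0,0],[0,0,1],[0,0,2.5],[0,0,4]], "twist": [0,0,0,0,0], "grip": [4.5,4.5,4.5,4.5,4.5]}' 40
python3 - <<'E'
from h import *
print(state()['ee_pos'],state()['ee_rot'],state()['opening']*92)
im,d,k=snap("wrist");cv2.imwrite("pics/w8.png",im);np.savez("w8.npz",im=im,d=d,W=cloud(im,d,k))
E
```

```text
time: 14.8
ee_pos: [0.4224, -0.059, 0.003]
ee_rot: [-0.097, 0.995, 0.003, -0.004]
force: [-0.2, 0.1, -1.1]
opening: 0.604
time: 15.42
ee_pos: [0.4228, -0.0591, 0.0445]
ee_rot: [-0.097, 0.995, 0.003, -0.004]
force: [1.0, -0.3, -1.6]
opening: 0.606
[ 0.42277657 -0.05911778  0.04447124] [-0.0971658   0.99525704  0.00285601 -0.00375298] 55.73811424628843
```

View pics/w8.png

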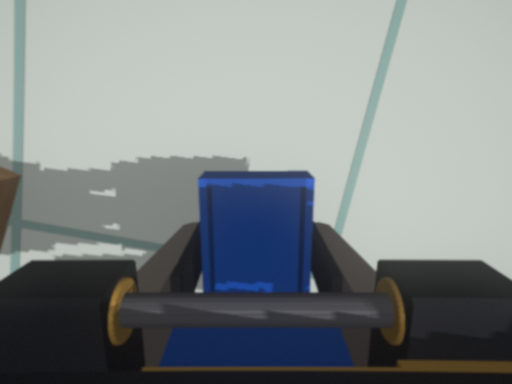

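The opening of 55.7 mm matches the tray width, and the tray lifted cleanly. Go to the pre-hook pose, origin 35 mm in front of the panel at z ≈ 84 mm.

```bash
python3 -m pendant '{"linear": [[2,0.4,2],[6,1.3,4],[10,2.2,4.3],[14,3.1,4.3],[16.2,3.5,4.3]], "twist": [0,0,0,0,0], "grip": [4.5,4.5,4.5,4.5,4.5]}' 40
python3 -m pendant '{"linear": [[0,0,0],[0,0,0],[0,0,0],[0,0,0],[0,0,0]], "twist": [0,0,0,0,0], "grip": [4.5,4.5,4.5,4.5,4.5]}' 40
python3 - <<'E'
from h import *
print(state()['ee_pos'],state()['ee_rot'],state()['opening']*92)
for c in("wrist","scene","top"):
    im,d,k=snap(c);np.savez(c[0]+"9.npz",im=im,d=d,W=cloud(im,d,k))
    if c=="wrist":cv2.imwrite("pics/w9.png",im)
    if c=="scene":cv2.imwrite("pics/s9.png",cv2.resize(im[120:260,130:330],None,fx=4,fy=4,interpolation=2))
    if c=="top":cv2.imwrite("pics/t9.png",cv2.resize(im[70:200,220:380],None,fx=4,fy=4,interpolation=2))
E
```

```text
time: 16.1
ee_pos: [0.5882, -0.0243, 0.09]
ee_rot: [-0.098, 0.995, 0.002, -0.001]
force: [0.9, 0.3, -2.3]
opening: 0.605
time: 16.73
ee_pos: [0.5879, -0.0244, 0.0901]
ee_rot: [-0.097, 0.995, 0.002, -0.002]
force: [0.6, -0.9, -2.0]
opening: 0.606
[ 0.58792913 -0.024409    0.09011799] [-0.09747062  0.99523567  0.00176857 -0.00151723] 55.76635100933422
```

View pics/w9.png

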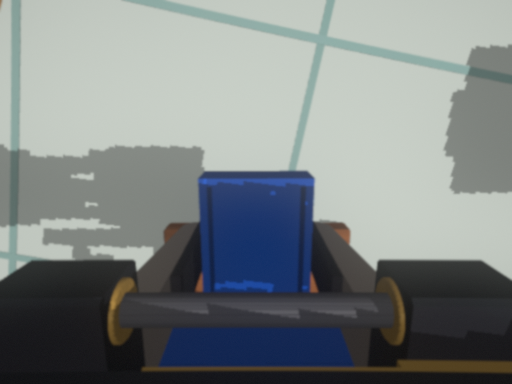

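View pics/s9.png

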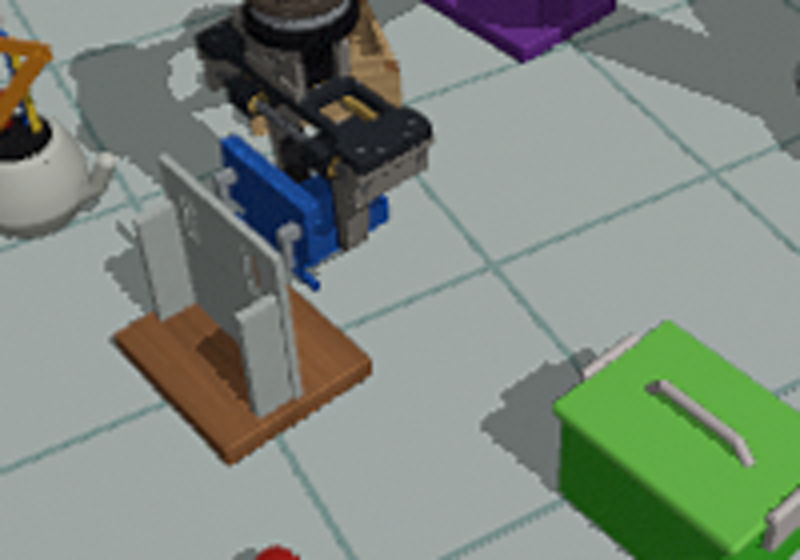

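View pics/t9.png

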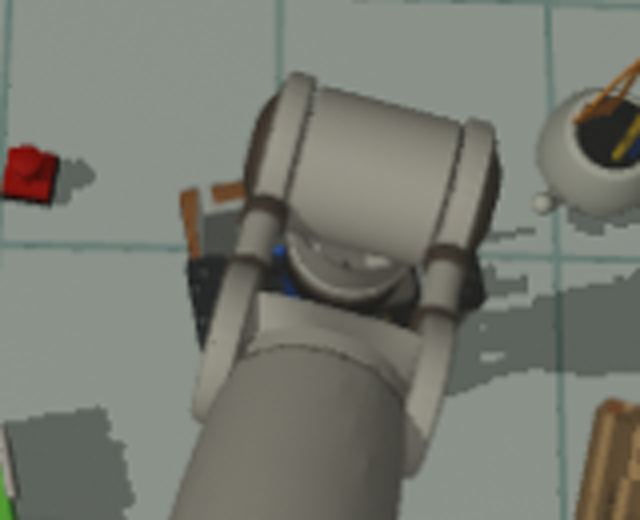

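The scene view shows the tray level in front of the panel, hooks at (225,183) and (288,240), slots at (190,222) and (253,268). Check the offset in the scene camera's depth.

```bash
python3 - <<'E'
import numpy as np,cv2
z=np.load("s9.npz");im,W,d=z['im'].astype(int),z['W'],z['d']
b,g,r=im[...,0],im[...,1],im[...,2];ok=d>0
blue=(b>1.6*r)&(b-g>25)&ok&(abs(W[...,0]-.6)<.12)&(abs(W[...,1])<.12)
P=W[blue];print(P[:,2].max())
T=P[P[:,2]>.153];print("rail",len(T),T.mean(0).round(4),cv2.minAreaRect((T[:,:2]*1000).astype(np.float32)))
def plane(Q,n=40):
    A=np.c_[Q[:,1],Q[:,2],np.ones(len(Q))];w=np.ones(len(Q))
    for _ in range(n):
        c=np.linalg.lstsq(A*w[:,None],Q[:,0]*w,rcond=None)[0];e=Q[:,0]-A@c;w=1/(1+(e/.0015)**2)
    return c,e
ax=np.array([np.cos(np.radians(11.1)),np.sin(np.radians(11.1))]);ay=np.array([-ax[1],ax[0]]);o=np.array([.6665,-.008])
up=(P[:,:2]-o)@np.c_[ax,ay]
pl=P[(P[:,2]>.115)&(up[:,0]>-.06)]
c,e=plane(pl);print("blue plate rear plane",c.round(4),"yaw",np.degrees(np.arctan(-c[0])).round(2),"inl",(abs(e)<.002).sum(),len(e))
q=pl[abs(e)<.003];u=(q[:,:2]-o)@np.c_[ax,ay];print("plate in upright: x med",np.median(u[:,0]),"y",np.percentile(u[:,1],[0,1,99,100]),"z",q[:,2].min(),q[:,2].max())
gray=ok&(abs(r-b)<30)&(W[...,2]>.03)&(W[...,2]<.158)
ua=(W[...,:2]-o)@np.c_[ax,ay]
m=gray&(abs(ua[...,0]-.006)<.008)&(abs(ua[...,1])<.08)
c,e=plane(W[m]);print("panel rear plane",c.round(4),"yaw",np.degrees(np.arctan(-c[0])))
q=W[m][abs(e)<.003];u=(q[:,:2]-o)@np.c_[ax,ay];print("panel rear: x med",np.median(u[:,0]),"y",np.percentile(u[:,1],[0,1,99,100]),"z",q[:,2].max())
# hooks: gray pts between plate and panel
m=gray&(ua[...,0]>-.04)&(ua[...,0]<-.008)&(W[...,2]>.09)&(abs(ua[...,1])<.06)
for s in(1,-1):
    mm=m&(ua[...,1]*s>0.02);print("hook",s,mm.sum(),ua[mm].mean(0).round(4) if mm.sum() else 0,np.percentile(ua[mm],[5,95],axis=0).round(4).tolist(),np.percentile(W[mm][:,2],[5,95]).round(4))
E
```

```text
0.18353917901697517
rail 169 [ 0.6299 -0.0125  0.1606] ((629.7201538085938, -16.321075439453125), (17.024423599243164, 100.42757415771484), 13.22531509399414)
blue plate rear plane [-0.206  -0.0115  0.6339] yaw 11.64 inl 212 330
plate in upright: x med -0.0319651281851777 y [-0.04888637 -0.04803461  0.04821598  0.04880313] z 0.11505915256023236 0.1643889623166106
panel rear plane [-0.1993 -0.0016  0.6724] yaw 11.269034486024045
panel rear: x med 0.0071506135671619234 y [-0.07266206 -0.06874337  0.06914172  0.07112855] z 0.15799215034070488
hook 1 44 [-0.0225  0.0381] [[-0.0317, 0.0331], [-0.0176, 0.0411]] [0.1146 0.1439]
hook -1 42 [-0.0235 -0.0402] [[-0.0323, -0.0504], [-0.0177, -0.0359]] [0.1132 0.1441]
```

The scene depth agrees with dead reckoning: gap about 33 mm, sideways offset within 1 mm, yaw within 0.5°, z about 87 mm. Lower 3 mm and go in.

```bash
python3 -m pendant '{"linear": [[0,0,-0.3],[0.5,0.1,-0.3],[1,0.25,-0.3],[1.5,0.35,-0.3],[2,0.45,-0.3]], "twist": [0,0,0,0,0], "grip": [4.5,4.5,4.5,4.5,4.5]}' 40
python3 - <<'E'
from h import *
print(state()['ee_pos'],state()['force'])
im,d,k=snap("scene");cv2.imwrite("pics/s10.png",cv2.resize(im[120:260,130:330],None,fx=4,fy=4,interpolation=2))
E
```

```text
time: 17.5
ee_pos: [0.6086, -0.0197, 0.0871]
ee_rot: [-0.098, 0.995, 0.002, -0.001]
force: [0.1, -0.1, -1.6]
opening: 0.605
[ 0.60862486 -0.01974399  0.08712431] [ 0.08896931 -0.07201126 -1.60229556]
```

View pics/s10.png

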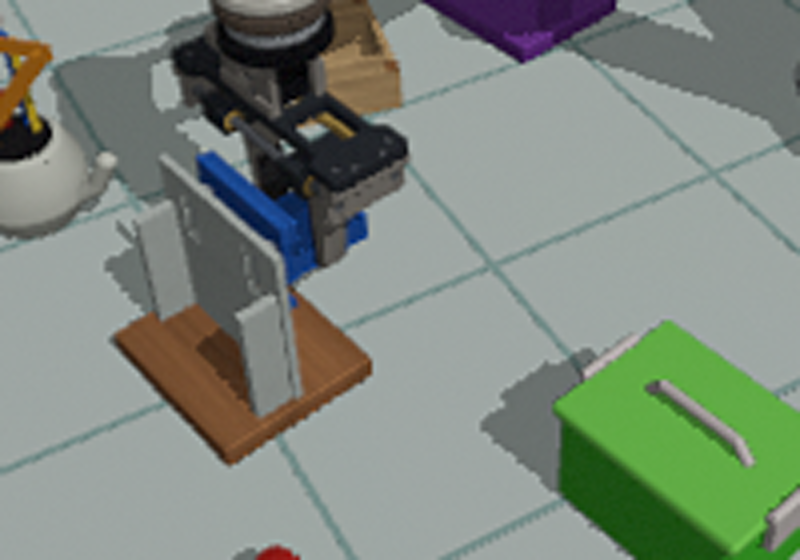

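The hook tips show in both slots at (190,215) and (257,262), with no contact force. Push on.

```bash
python3 -m pendant '{"linear": [[0.3,0.06,0],[0.6,0.12,0],[0.8,0.16,0],[0.9,0.18,0],[0.95,0.19,0]], "twist": [0,0,0,0,0], "grip": [4.5,4.5,4.5,4.5,4.5]}' 40
python3 - <<'E'
from h import *
print(state()['ee_pos'],state()['force'])
im,d,k=snap("scene");cv2.imwrite("pics/s11.png",cv2.resize(im[120:260,130:330],None,fx=4,fy=4,interpolation=2))
W=cloud(im,d,k);im=im.astype(int)
b,g,r=im[...,0],im[...,1],im[...,2]
ax=np.array([np.cos(np.radians(11.1)),np.sin(np.radians(11.1))]);ay=np.array([-ax[1],ax[0]]);o=np.array([.6665,-.008])
ua=(W[...,:2]-o)@np.c_[ax,ay]
m=(d>0)&(b>1.6*r)&(b-g>25)&(W[...,2]>.135)&(abs(ua[...,1])<.06)&(abs(ua[...,0])<.06)
print("rail top",W[m][:,2].max(),np.percentile(ua[m],[1,50,99],axis=0))
m=(d>0)&(abs(r-b)<30)&(ua[...,0]>.0085)&(ua[...,0]<.03)&(W[...,2]>.085)&(abs(ua[...,1])<.06)
for s in(1,-1):
    mm=m&(ua[...,1]*s>0.0);print("hook behind",mm.sum(),np.percentile(ua[mm],[5,95],axis=0).round(4).tolist() if mm.sum() else 0,W[mm][:,2].min() if mm.sum() else 0,W[mm][:,2].max() if mm.sum() else 0)
E
```

```text
time: 18.18
ee_pos: [0.6186, -0.0178, 0.0872]
ee_rot: [-0.098, 0.995, 0.002, -0.001]
force: [-0.6, -0.3, -2.0]
opening: 0.606
[ 0.61862652 -0.01779187  0.08721076] [-0.58489918 -0.26609798 -1.97884988]
rail top 0.1616905806279256 [[-0.01417251 -0.05068103]
 [-0.00666166  0.00641647]
 [-0.00013456  0.04904227]]
hook behind 100 [[0.0086, 0.0262], [0.015, 0.0582]] 0.10910197540393604 0.43097278517521204
hook behind 51 [[0.0087, -0.0599], [0.0278, -0.0318]] 0.08683461397475047 0.14390726466778034
```

View pics/s11.png

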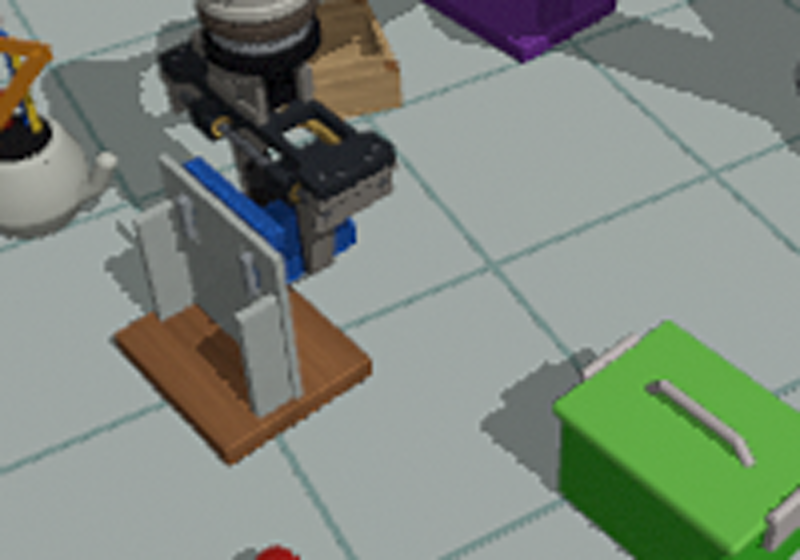

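Both tongues show behind the panel at (190,215) and (252,268), and the rail's rear is about 1 mm from the panel. Go down slowly.

```bash
python3 -m pendant '{"linear": [[0.01,0,-0.2],[0.02,0,-0.4],[0.02,0,-0.6],[0.02,0,-0.8],[0.02,0,-0.8]], "twist": [0,0,0,0,0], "grip": [4.5,4.5,4.5,4.5,4.5]}' 40
```

```text
time: 18.85
ee_pos: [0.6186, -0.0178, 0.0789]
ee_rot: [-0.098, 0.995, 0.002, -0.001]
force: [-0.1, 0.8, -2.1]
opening: 0.604
```

No contact force, so the tongues have passed the slot's lower edge and are engaged. Continue to the catches.

```bash
python3 -m pendant '{"linear": [[0,0,-0.15],[0,0,-0.3],[0,0,-0.45],[0,0,-0.55],[0,0,-0.55]], "twist": [0,0,0,0,0], "grip": [4.5,4.5,4.5,4.5,4.5]}' 40
```

```text
time: 19.48
ee_pos: [0.6188, -0.0179, 0.0739]
ee_rot: [-0.098, 0.995, 0.002, -0.001]
force: [-2.4, -1.3, 2.9]
opening: 0.605
```

The lugs have met the catches (+5 N change at origin z ≈ 71 mm). Release, rise and look.

```bash
python3 -m pendant '{"linear": [[0,0,0],[0,0,0],[0,0,0],[0,0,0],[0,0,0]], "twist": [0,0,0,0,0], "grip": [5.8,6.2,7,8,8]}' 20
python3 -m pendant '{"linear": [[0,0,2],[0,0,5],[0,0,9],[0,0,13],[0,0,16]], "twist": [0,0,0,0,0], "grip": [8.5,8.5,8,7,6]}' 20
python3 - <<'E'
from h import *
print(state()['ee_pos'],state()['force'])
im,d,k=snap("wrist");cv2.imwrite("pics/w12.png",im);np.savez("w12.npz",im=im,d=d,W=cloud(im,d,k))
im,d,k=snap("scene");cv2.imwrite("pics/s12.png",cv2.resize(im[120:260,130:330],None,fx=4,fy=4,interpolation=2));np.savez("s12.npz",im=im,d=d,W=cloud(im,d,k))
E
```

```text
time: 20.1
ee_pos: [0.6188, -0.0179, 0.0739]
ee_rot: [-0.098, 0.995, 0.002, -0.001]
force: [-0.2, 0.3, 0.3]
opening: 0.871
time: 20.72
ee_pos: [0.6196, -0.018, 0.2379]
ee_rot: [-0.098, 0.995, 0.001, 0.001]
force: [0.7, 1.1, -0.1]
opening: 0.674
[ 0.61959469 -0.01799657  0.23793106] [ 0.65490144  1.07181155 -0.09588184]
```

View pics/w12.png

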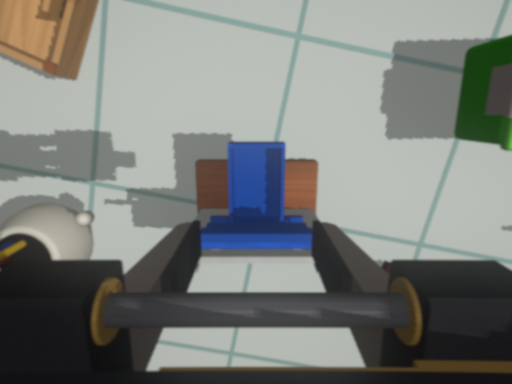

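View pics/s12.png

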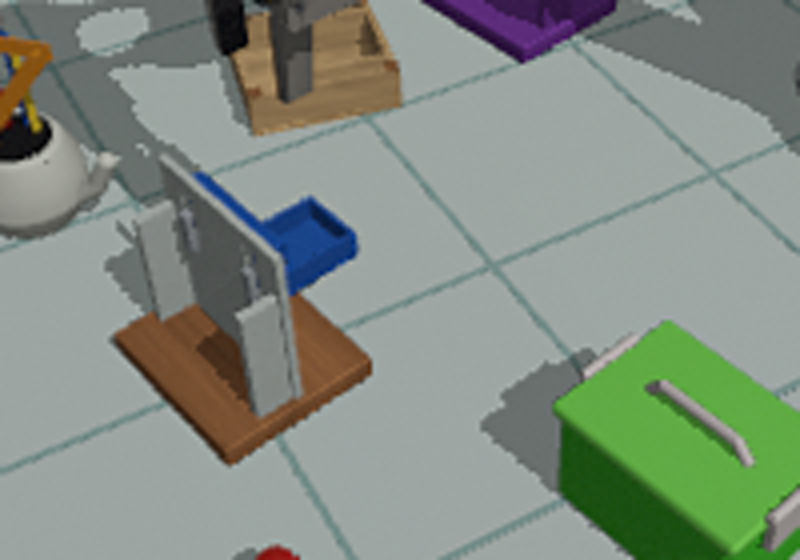

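The tray hangs on the catches with its hooks behind the panel. Measure the rail for the press.

```bash
cat > m.py <<'E'
from h import *
ax=np.array([np.cos(np.radians(11.1)),np.sin(np.radians(11.1))]);ay=np.array([-ax[1],ax[0]]);o=np.array([.6665,-.008])
def rail(f):
    z=np.load(f);im,W,d=z['im'].astype(int),z['W'],z['d']
    b,g,r=im[...,0],im[...,1],im[...,2]
    ua=(W[...,:2]-o)@np.c_[ax,ay]
    m=(d>0)&(b>1.6*r)&(b-g>25)&(W[...,2]>.115)&(ua[...,0]>-.03)&(abs(ua[...,0])<.03)&(abs(ua[...,1])<.06)
    m2=m&(W[...,2]>np.percentile(W[m][:,2],90)-.005)
    print(f,"rail z",np.percentile(W[m][:,2],[50,90,99]).round(4),"x,y(1,50,99)",np.percentile(ua[m2],[1,50,99],axis=0).round(4).tolist(),"world",W[m2].mean(0).round(4))
    for s in(1,-1):
        q=m2&(ua[...,1]*s>.02);print("  side",s,"z",np.median(W[q][:,2]).round(4))
    rm=(d>0)&(b>1.6*r)&(b-g>25)&(ua[...,0]<-.075)&(ua[...,0]>-.1)&(abs(ua[...,1])<.04)
    if rm.sum():print("  front rim z",np.percentile(W[rm][:,2],[50,95]).round(4))
E
python3 - <<'E'
from m import *
rail("w12.npz");rail("s12.npz")
t=o+ax*-.013;print("press at",t)
print(state()['ee_pos'])
E
```

```text
w12.npz rail z [0.1451 0.1462 0.1469] x,y(1,50,99) [[-0.0161, -0.0477], [-0.0096, -0.0005], [0.0, 0.0468]] world [ 0.6573 -0.0103  0.1452]
  side 1 z 0.1454
  side -1 z 0.1454
  front rim z [0.0899 0.0936]
s12.npz rail z [0.1459 0.1472 0.1935] x,y(1,50,99) [[-0.0149, -0.0482], [-0.0098, 0.0032], [-0.0055, 0.0487]] world [ 0.6566 -0.0085  0.1492]
  side 1 z 0.1457
  side -1 z 0.146
  front rim z [0.0841 0.094 ]
press at [ 0.6537432  -0.01050279]
[ 0.62139814 -0.01837509  0.24003916]
```

```bash
python3 -m pendant '{"linear": [[1,0.25,0],[2.2,0.5,0],[3.2,0.8,-2],[3.2,0.8,-4],[3.2,0.8,-6]], "twist": [0,0,0,0,0], "grip": [3,1,0,0,0]}' 20
python3 -m pendant '{"linear": [[0,0,-0.5],[0,0,-1],[0,0,-1],[0,0,-1],[0,0,-1]], "twist": [0,0,0,0,0], "grip": [0,0,0,0,0]}' 20
python3 - <<'E'
from h import *
s=state();print(s['ee_pos'],s['ee_rot'],s['opening'],s['force'])
im,d,k=snap("wrist");cv2.imwrite("pics/w13.png",im)
im,d,k=snap("scene");cv2.imwrite("pics/s13.png",cv2.resize(im[120:260,130:330],None,fx=4,fy=4,interpolation=2))
E
```

```text
time: 21.45
ee_pos: [0.6522, -0.0101, 0.1768]
ee_rot: [-0.098, 0.995, 0.001, 0.002]
force: [-0.1, 0.9, 0.6]
opening: 0.133
time: 22.08
ee_pos: [0.6526, -0.0102, 0.1676]
ee_rot: [-0.098, 0.995, 0.0, 0.003]
force: [0.0, -0.9, -0.8]
opening: 0.004
[ 0.65262879 -0.01023381  0.16756411] [-9.77086311e-02  9.95211589e-01  3.45928822e-04  2.60697910e-03] 0.004381460664771565 [ 0.02745539 -0.8615604  -0.83219286]
```

View pics/s13.png

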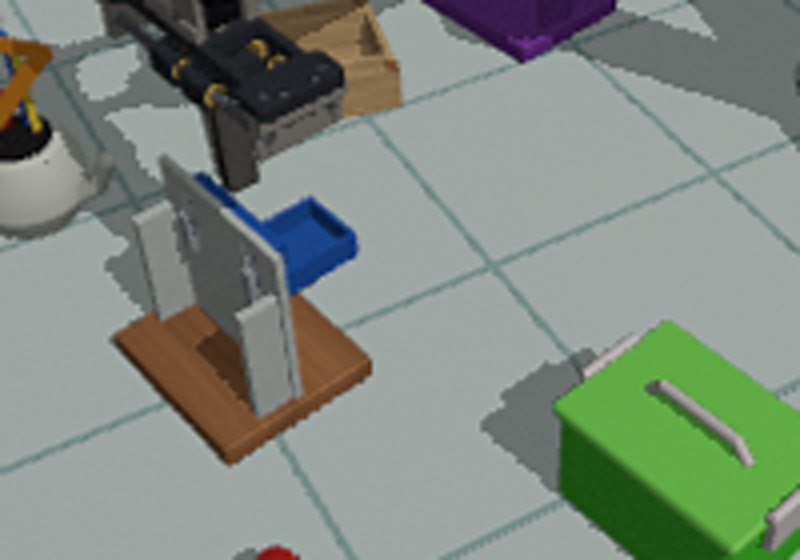

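View pics/w13.png

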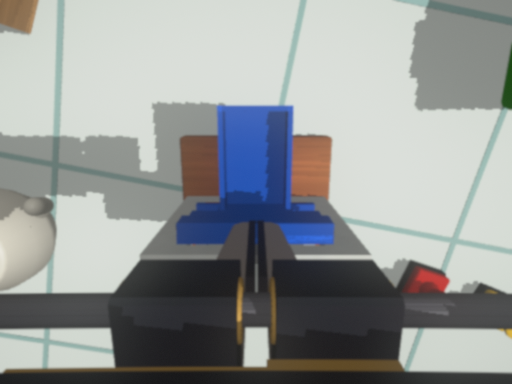

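The closed fingers at (256,240) are over the rail's middle, in front of the panel. Shift in 1.5 mm and lower to contact.

```bash
python3 -m pendant '{"linear": [[0.13,0.02,-0.5],[0.13,0.02,-1],[0.13,0.02,-1.5],[0.13,0.02,-1.9],[0.13,0.02,-2.1]], "twist": [0,0,0,0,0], "grip": [0,0,0,0,0]}' 20
```

```text
time: 22.8
ee_pos: [0.6538, -0.01, 0.1463]
ee_rot: [-0.098, 0.995, 0.0, 0.002]
force: [-0.5, 0.1, 3.7]
opening: 0.002
```

```bash
python3 -m pendant '{"linear": [[0,0,-0.15],[0,0,-0.3],[0,0,-0.45],[0,0,-0.6],[0,0,-0.7]], "twist": [0,0,0,0,0], "grip": [0,0,0,0,0]}' 20
```

```text
time: 23.42
ee_pos: [0.6545, -0.0102, 0.1404]
ee_rot: [-0.098, 0.995, 0.0, 0.003]
force: [-0.4, -0.3, 7.1]
opening: 0.004
```

```bash
python3 -m pendant '{"linear": [[0,0,-0.2],[0,0,-0.4],[0,0,-0.55],[0,0,-0.7],[0,0,-0.8]], "twist": [0,0,0,0,0], "grip": [0,0,0,0,0]}' 20
```

```text
time: 24.05
ee_pos: [0.6543, -0.0101, 0.1319]
ee_rot: [-0.098, 0.995, 0.0, 0.003]
force: [0.2, -0.8, -0.1]
opening: 0.007
```

Force fell to zero, as if the catches had snapped over. Press on to the stop.

```bash
python3 -m pendant '{"linear": [[0,0,-0.1],[0,0,-0.2],[0,0,-0.25],[0,0,-0.3],[0,0,-0.3]], "twist": [0,0,0,0,0], "grip": [0,0,0,0,0]}' 20
```

```text
time: 24.68
ee_pos: [0.6542, -0.01, 0.1299]
ee_rot: [-0.098, 0.995, 0.0, 0.003]
force: [-3.5, 1.2, 7.9]
opening: 0.001
```

At the stop, z 0.130 = home + 75 mm. Back off and check.

```bash
python3 -m pendant '{"linear": [[0,0,1],[0,0,4],[-2,-0.4,8],[-6,-1.2,11],[-10,-2,12]], "twist": [0,0,0,0,0], "grip": [0,0,0,0,0]}' 20
python3 -m pendant '{"linear": [[-2,-0.4,0],[-3,-0.6,0],[-3,-0.6,0],[-3,-0.6,0],[-3,-0.6,0]], "twist": [0,0,0,0,0], "grip": [9,9,9,9,9]}' 20
python3 - <<'E'
from m import *
for c in("wrist","scene","top"):
    im,d,k=snap(c);np.savez(c[0]+"14.npz",im=im,d=d,W=cloud(im,d,k))
    cv2.imwrite(f"pics/{c[0]}14.png",{"wrist":im,"scene":cv2.resize(im[120:260,130:330],None,fx=4,fy=4,interpolation=2),"top":im}[c])
for f in "wst":rail(f+"14.npz")
for f in("w12","w14","w6"):
    z=np.load(f+".npz");im,W,d=z['im'].astype(int),z['W'],z['d'];b,g,r=im[...,0],im[...,1],im[...,2]
    ua=(W[...,:2]-o)@np.c_[ax,ay]
    m=(d>0)&(r>150)&(b<90)&(g>50)&(g<r*.7)&(W[...,2]>.04)&(abs(ua[...,0])<.03)&(abs(ua[...,1])<.06)
    for s in(1,-1):
        q=m&(ua[...,1]*s>0);print(f,s,q.sum(),(ua[q].min(0),ua[q].max(0),W[q][:,2].min(),W[q][:,2].max()) if q.sum() else "")
E
```

```text
time: 25.3
ee_pos: [0.5544, -0.0305, 0.2527]
ee_rot: [-0.098, 0.995, -0.001, 0.005]
force: [0.1, -1.0, 0.2]
opening: -0.001
time: 25.92
ee_pos: [0.5248, -0.0364, 0.2524]
ee_rot: [-0.098, 0.995, -0.001, 0.005]
force: [-0.4, 0.2, 0.4]
opening: 0.526Traceback (most recent call last):
  File "<stdin>", line 5, in <module>
  File "m.py", line 8, in rail
    m2=m&(W[...,2]>np.percentile(W[m][:,2],90)-.005)
                   ~~~~~~~~~~~~~^^^^^^^^^^^^^^
    return _quantile_unchecked(
        a, q, axis, out, overwrite_input, method, keepdims, weights)
    return _ureduce(a,
                    func=_quantile_ureduce_func,
    ...<5 lines>...
                    overwrite_input=overwrite_input,
                    method=method)
    r = func(a, **kwargs)
    result = _quantile(arr,
                       quantiles=q,
    ...<2 lines>...
                       out=out,
                       weights=wgt)
    slices_having_nans = np.isnan(arr[-1, ...])
                                  ~~~^^^^^^^^^
IndexError: index -1 is out of bounds for axis 0 with size 0
```

View pics/w14.png

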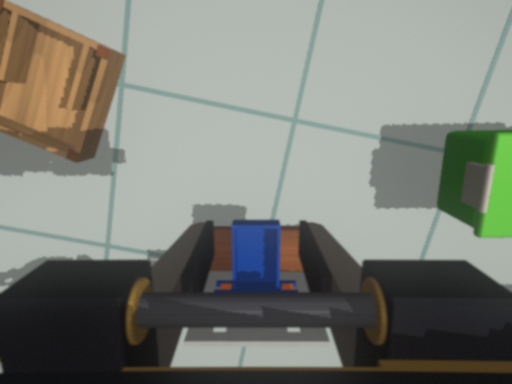

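View pics/s14.png

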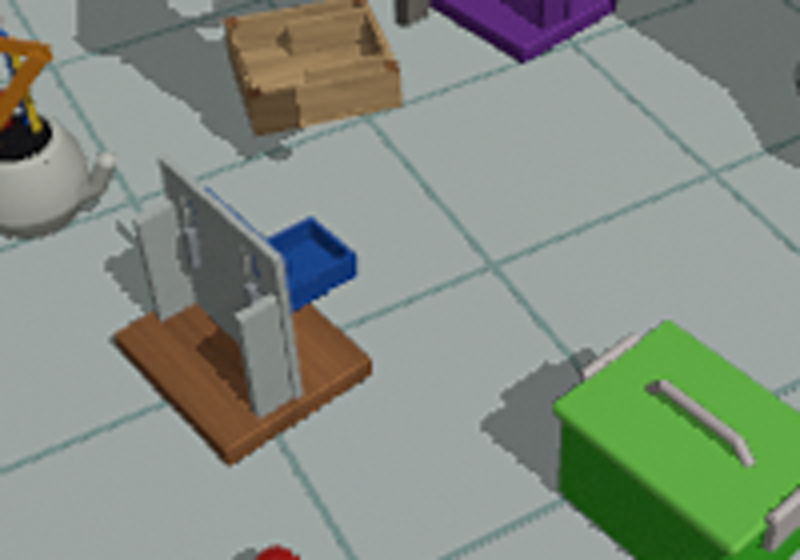

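The tray sits lower in the scene view, and orange shows above the lugs at (225,285) and (288,285) in the wrist view, partly hidden. Get a better view.

```bash
python3 -m pendant '{"linear": [[1,0.2,0],[1.5,0.3,0],[2.2,0.4,0],[2.2,0.4,0],[2.2,0.4,0]], "twist": [0,0,0,0,0], "grip": [9,9,9,9,9]}' 20
python3 - <<'E'
from m import *
im,d,k=snap("wrist");np.savez("w15.npz",im=im,d=d,W=cloud(im,d,k))
cv2.imwrite("pics/w15.png",cv2.resize(im[180:340,170:340],None,fx=3.5,fy=3.5,interpolation=2))
for f in ("w15","s14"):
  try: rail(f+".npz")
  except Exception as e: print(f,"no rail")
for f in("w15","w6"):
    z=np.load(f+".npz");im,W,d=z['im'].astype(int),z['W'],z['d'];b,g,r=im[...,0],im[...,1],im[...,2]
    ua=(W[...,:2]-o)@np.c_[ax,ay]
    m=(d>0)&(r>150)&(b<90)&(g>50)&(g<r*.7)&(W[...,2]>.04)&(abs(ua[...,0])<.03)&(abs(ua[...,1])<.06)
    for s in(1,-1):
        q=m&(ua[...,1]*s>0);print(f,s,q.sum(),(ua[q].min(0).round(4),ua[q].max(0).round(4),W[q][:,2].min().round(4),W[q][:,2].max().round(4)) if q.sum() else "")
    m=(d>0)&(b>1.6*r)&(b-g>25)&(ua[...,0]>-.016)&(ua[...,0]<.01)&(abs(ua[...,1])<.06)
    if m.any(): print(" blue near panel: z",np.percentile(W[m][:,2],[1,50,99]))
E
```

```text
time: 26.7
ee_pos: [0.5465, -0.0324, 0.2524]
ee_rot: [-0.098, 0.995, -0.001, 0.005]
force: [-0.2, -0.2, -1.3]
opening: 0.976
w15.npz rail z [0.126  0.1288 0.1297] x,y(1,50,99) [[-0.0179, -0.0496], [-0.0164, -0.0008], [-0.0132, 0.0471]] world [ 0.6511 -0.0121  0.1275]
  side 1 z 0.1279
  side -1 z 0.1279
  front rim z [0.0709 0.0733]
s14.npz rail z [0.1273 0.1283 0.1284] x,y(1,50,99) [[-0.0159, 0.0392], [-0.0157, 0.0433], [-0.0132, 0.0474]] world [0.6435 0.0316 0.128 ]
  side 1 z 0.1282
  side -1 z nan
  front rim z [0.0648 0.0738]
w15 1 1 (array([-0.0052,  0.0416]), array([-0.0052,  0.0416]), np.float64(0.0654), np.float64(0.0654))
w15 -1 0 
 blue near panel: z [0.05619965 0.08117983 0.1293175 ]
w6 1 38 (array([-0.0059,  0.033 ]), array([-0.0019,  0.0422]), np.float64(0.0637), np.float64(0.0717))
w6 -1 8 (array([-0.0059, -0.0382]), array([-0.0045, -0.0341]), np.float64(0.064), np.float64(0.0675))
  return _methods._mean(a, axis=axis, dtype=dtype,
  ret = ret.dtype.type(ret / rcount)
```

View pics/w15.png

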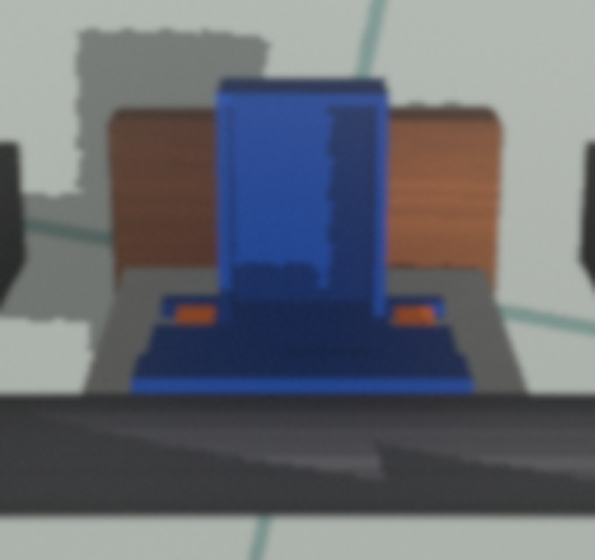

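Both orange catches show over the blue lugs at (196,315) and (413,315) in the crop. Check their protrusion with a looser colour threshold, and check the other objects.

```bash
python3 - <<'E'
from m import *
z=np.load("w15.npz");im,W,d=z['im'].astype(int),z['W'],z['d'];b,g,r=im[...,0],im[...,1],im[...,2]
ua=(W[...,:2]-o)@np.c_[ax,ay]
m=(d>0)&(r>b+50)&(W[...,2]>.045)&(abs(ua[...,0])<.03)&(abs(ua[...,1])<.06)
for s in(1,-1):
    q=m&(ua[...,1]*s>0);print("catch",s,q.sum(),"x",np.percentile(ua[q][:,0],[5,50,95]).round(4),"y",np.percentile(ua[q][:,1],[5,95]).round(4),"z",np.percentile(W[q][:,2],[5,50,95]).round(4))
bl=(d>0)&(b>1.6*r)&(b-g>20)&(ua[...,0]>-.02)&(abs(ua[...,1])>.030)&(abs(ua[...,1])<.055)&(W[...,2]<.08)
for s in(1,-1):
    q=bl&(ua[...,1]*s>0);print("lug",s,q.sum(),np.percentile(ua[q][:,0],[5,50,95]).round(4),np.percentile(W[q][:,2],[5,50,95]).round(4))
a=np.load("top.npz");im2,d2,k=snap("top");W2=cloud(im2,d2,k)
for c,t in [("top",n) for n in("caddy","teapot","stamp_a")]+[("scene",n) for n in("caddy","teapot","stamp_a")]:
    if (c,t)==("scene","caddy"):im3,d3,k3=snap("scene");cv2.imwrite("pics/s16.png",im3)
    print(c,t,[(np.round(x["position"],3).tolist(),round(x["p"],2)) for x in find_in(c,t)[:2]])
print(state()['time'],state()['force'])
E
```

```text
catch 1 41 x [-0.0062 -0.0048 -0.0033] y [0.033  0.0429] z [0.0637 0.0662 0.068 ]
catch -1 38 x [-0.0061 -0.0047 -0.0035] y [-0.0432 -0.0326] z [0.0639 0.0666 0.0683]
lug 1 32 [-0.0064 -0.006  -0.003 ] [0.0564 0.0587 0.0696]
lug -1 39 [-0.0072 -0.0059 -0.0019] [0.0561 0.0593 0.0794]
top caddy [([0.467, 0.27, 0.1], 0.75), ([0.634, -0.018, 0.055], 0.59)]
top teapot [([0.737, -0.254, 0.081], 0.77)]
top stamp_a [([0.737, 0.276, 0.024], 0.67), ([0.723, 0.191, 0.022], 0.54)]
scene caddy [([0.494, 0.287, 0.098], 0.61)]
scene teapot [([0.756, -0.224, 0.078], 0.65)]
scene stamp_a [([0.749, 0.288, 0.023], 0.88), ([0.734, 0.206, 0.021], 0.78)]
27.15 [ 0.77843959 -0.33841224 -0.84999428]
```

View pics/s16.png

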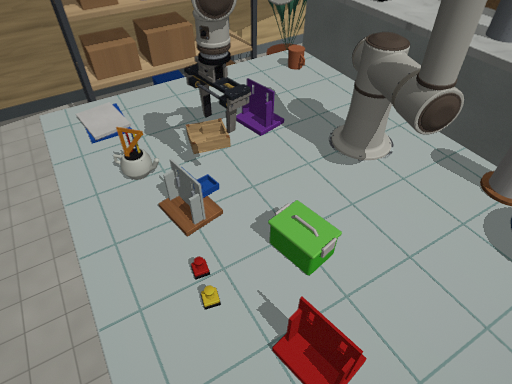

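Both catch noses stand 6 mm out of the panel, as at rest, with their undersides at about 63.5 mm. The lug tops are below them at about 59 mm. The other objects have not moved, and the arm is clear at (215,90).

```bash
python3 -c "
from plant import *
print(close_job())"
```

```text
the job is handed in; nothing more can be done
None
```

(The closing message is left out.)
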